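# Ready the oil lamp: nest the cup, take off the safety cap

## Robot

A 6-joint arm with a two-finger parallel gripper is mounted at the origin on the work surface. World frame = base frame: x ahead of the robot, y to its left, z up, the work surface at z = 0. Lengths are in m, angles in rad, forces in N, time in s.
With the tool pointing down it reaches from about 0.3 to 0.825 m from the base axis. Payload 5.4 kg.
Tool frame: the origin (TCP) lies at the very end of the fingers, on their centre line; the grasp point (between the pads) lies behind it (bot.tcp_to_grasp is the z of the grasp point in the tool frame, in m); z points along the fingers, y is the line along which they close (so a half turn about z gives the same grasp; the last joint's range is limited). The gripper opens to 92 mm and grips with 3 to 60 N. Pads are 20 mm wide; open, the fingers measure 128 mm over their backs; the gripper's body (75 mm by 189 mm) begins 69 mm behind the grasp point.
Start: joints at [-1.376, 0.158, 1.597, -0, 1.386, -0.21], TCP at [0.226, -0.529, 0.215] pointing down, gripper open.
Joint ranges: [-2.91, 2.91], [-0.94, 2.29], [0.18, 2.7], [-1.29, 4.43], [0.17, 2.64], [-3, 3]. Speed limits (rad/s): [2.57, 2.57, 3.14, 3.14, 3.14, 3.14].

## Interface

Orientations are given as a rotation vector (axis times angle).
In Python, from workcell import get_obs, vision, bot gives the robot as it stands. The module is installed in compiled form; this text tells all that it offers.
- The arm moves only by the tool apply_moves, never from a script. Its argument "series" is a list of rows, each a list of 3 entries, a list of its own where there are three numbers: the shift along the tool's x, y, z in cm, then the turn, a rotation vector about the tool's x, y, z in rad, then the finger opening in cm, from 0 to 9.19. In form: [[[dx, dy, dz], [wx, wy, wz], claw], ...]. A call has 1 to 10 rows; each row shifts and turns the commanded pose from where the row before left it, along the tool's axes as they then stand; what a row does not reach is not made up. A row lasts 1/10 s, in which the tool goes at most 50 mm and 8.59 degrees, less where a joint would pass 70% of its speed; a pose out of reach is approached as far as the arm can. A call is refused whole if a number of a shift passes 5 or a number of a turn 0.15, either way. A call with a gripper value outside its range is refused whole. The fingers move at their own pace and stop on an object; "grip_force" is the grip in N (left out, the last holds). Time passes only in rows, so rows that do not move let the fingers close. It gives the time, the measured TCP pose, the force, the opening and the grip force at its end, in the units of the state.
- get_obs(): the state, without advancing time (a new reading comes with each control period).
- vision.snapshot(name): name is "scene" or "top"; returns the picture (400x640x3 uint8, red, green, blue); there is no depth.
- vision.get_calibration(name): a dict with "camera_matrix" (3x3 intrinsics, pixels), "camera_from_world" (4x4, takes a point from world to camera coordinates). Camera axes: x right, y down, z forward; pixel columns grow to the right and rows downward; lengths in m; the calibration is good to about 2 mm. A picture is of the moment at which its call begins. get_calibration takes no time and is no camera call.
- bot.finish_job(): hands the job in; it is judged then, once.
The state is a dict: "time": time; "joint_pos": joint angles; "qvel": joint speeds; "joint_efforts": joint torques, N m; "tool_pos": TCP position; "orientation": TCP orientation; "wrist_force": force on the tool from outside, world axes, zero at the start; "torque": the same for the moment, N m; "finger_gap": opening from 0.0 (shut) to 1.0 (fully open); "finger_force": force on a finger pad.
Only numpy, scipy, OpenCV 4.12 (cv2) and the standard library are available. Lean on these libraries where they do the work, as an engineer would, in place of code of your own. Each camera call takes 0.05 s, during which the arm holds its last target. There are 200 camera calls.

## Task

Get the oil lamp ready for filling. First set the glass oil cup (the narrower, taller of the two glasses) upright inside the empty tealight holder (the wider, lower one), lowering it in rather than dropping it, and let go of it; then open the lamp-oil bottle: push its safety cap down, twist it anticlockwise and lift it off, with the bottle left standing in its place. Finish while holding the cap in the gripper, still and level, straight above the open bottle and about 6 cm above where it sat, and leave everything else where it is.

Things in the scene. Friction and masses are not known exactly. Their poses are not given: they have to be found in the camera images.
- cup: The oil cup: clear glass, 70 mm tall, wall 3.5 mm, 120 g, standing upright by itself on the console. Its upper 27 mm is a straight collar 61 mm across (ten-sided, so 61 to 64 mm between fingers); below that it tapers to a 48 mm foot. Origin: centre of its underside; z up along its axis.
- holder: The tealight holder: a clear glass tumbler, round and tapered like the cup but wider and lower: 46 mm tall, 72 mm across the rim outside, 63 mm inside it; loose, 220 g. Origin: centre of its underside; z up.
- holder_floor (a point): Centre of the holder's inner floor, 52 mm across, 6 mm above its origin. With the cup fully home its underside rests here and its rim stands 30 mm above the holder's rim, so fingers that reach at most 26 mm below the cup's rim can lower it all the way.
- bottle: The lamp-oil bottle: square amber glass with a blank paper label, loose, 0.36 to 0.59 kg, standing upright. Body 66 x 66 mm and 78 mm high, round shoulder up to 84 mm, then a neck 27 mm across up to 108 mm. Origin: centre of its underside; z up, x and y along the sides of the square.
- cap: The bottle's white push-and-turn safety cap, a ribbed cylinder 46 mm across and 27 mm tall, 40 g, closed on the neck. Origin: centre of the cap's underside, 91 mm above the console and 7 mm above the bottle's shoulder when closed; z up. Two tabs in the cap sit in notches under two lugs of the neck, held up by a sprung liner: pulling alone or turning alone does not open it.
- cap_top (a point): Centre of the cap's top, 27 mm above its underside. To open: push down 4 to 5 mm (spring 5 N at first, 10 N at the hard stop at 5 mm; latch free after 3 mm), keep it down and turn anticlockwise seen from above; at 55 to 125 degrees of turn on the bottle (aim for 80) it lifts straight off. It cannot turn clockwise. While pushed down, the bottle is kept from turning by friction on the console.
There are look-alikes about, which are no part of the job. Of the things that look like the cap, the largest one is meant.

How it is judged:
By the outcome, as a careful person would: the job done as asked, in the order asked, and still so for the second after the job is handed in, while the arm keeps its last pose, push and grip.
It also fails if it takes over 50 s, if anything falls off the work surface, if the arm or the gripper's body presses on something with over 40 N, if the wrist force passes 120 N, or if a joint passes its speed limit or range.

## Working session

There is one attempt and no reset: what is moved stays moved. The work goes in short steps, Python scripts to look and compute and a tool call to move; the robot and the scene stay as the last step left them, time stands still between calls to the robot, and variables do not carry over. Pictures are saved under pics/ and viewed, at most 10 in all, crops included, and the job is handed in when it is done.

Besides the shell and the picture viewer there is one more tool, called after "Request:" in YAML: its name, and indented under it one key for each argument. apply_moves: Moves the arm, as the interface text tells. Its arguments: {"type":"object","properties":{"series":{"type":"array","items":{"type":"array"}},"grip_force":{"type":"number"}},"required":["series"]}

```bash
mkdir -p pics; python3 - <<'E'
from workcell import get_obs, vision, bot
import cv2,numpy as np
for n in("scene","top"):
    cv2.imwrite(f"pics/{n}0.png",vision.snapshot(n)[:,:,::-1]); c=vision.get_calibration(n)
    print(n,c["camera_matrix"].tolist(),np.round(c["camera_from_world"],4).tolist())
o=get_obs();print({k:np.round(v,3).tolist() for k,v in o.items()},bot.tcp_to_grasp)
E
```

```text
scene [[441.84210459672727, 0.0, 316.21115699524455], [0.0, 441.84210459672727, 193.12891398900194], [0.0, 0.0, 1.0]] [[0.7039, 0.7102, 0.0098, -0.3478], [0.4776, -0.463, -0.7467, -0.1886], [-0.5258, 0.5303, -0.6651, 1.3071], [0.0, 0.0, 0.0, 1.0]]
top [[502.4511513174358, 0.0, 323.5726261712492], [0.0, 502.4511513174358, 200.30802044566988], [0.0, 0.0, 1.0]] [[-0.011, -0.9998, 0.0173, -0.0378], [-0.9887, 0.0083, -0.1494, 0.5562], [0.1492, -0.0188, -0.9886, 1.2962], [0.0, 0.0, 0.0, 1.0]]
{'time': 0.1, 'joint_pos': [-1.376, 0.159, 1.598, -0.0, 1.386, -0.21], 'qvel': [0.002, -0.002, -0.003, 0.001, -0.001, 0.001], 'joint_efforts': [-0.001, -38.651, -32.296, 0.07, 0.034, -0.0], 'tool_pos': [0.226, -0.528, 0.214], 'orientation': [-3.076, -0.631, 0.0], 'wrist_force': [-0.653, 0.866, -0.081], 'torque': [-0.031, -0.012, 0.015], 'finger_force': 0.0, 'finger_gap': 0.998} -0.0187
```

View pics/scene0.png

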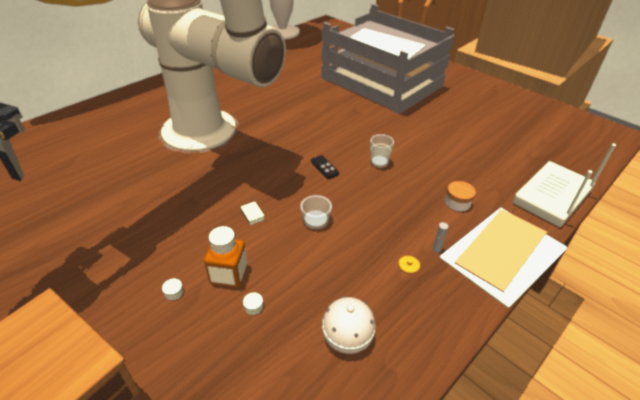

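View pics/top0.png

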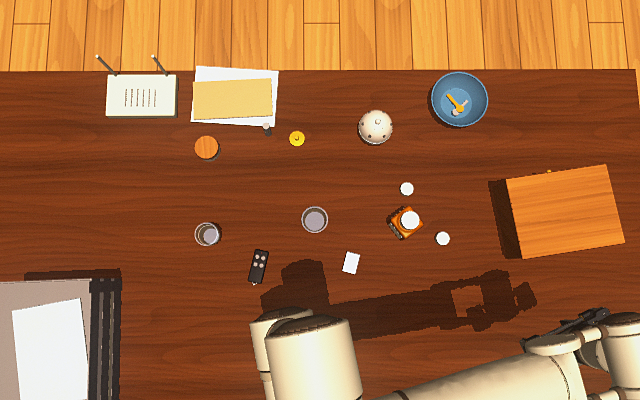

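Candidates for the cap are at scene (222,239), (173,289) and (253,303), which are top (410,220), (443,238) and (407,188). The one on the bottle is the largest and fits. The cup is at scene (381,150) and top (207,234): narrow and tall. The holder is at scene (316,212) and top (315,219): wide and low. I'll confirm these in an enlarged crop.

```bash
cat > h.py <<'E'
import numpy as np,cv2
from workcell import get_obs, vision, bot
from scipy.spatial.transform import Rotation as R
def ray(n,u,v,z):
    c=vision.get_calibration(n);K=np.array(c["camera_matrix"]);T=np.array(c["camera_from_world"])
    d=T[:3,:3].T@np.linalg.solve(K,[u,v,1]);o=-T[:3,:3].T@T[:3,3]
    return (o+d*(z-o[2])/d[2])[:2]
def proj(n,p):
    c=vision.get_calibration(n);q=np.array(c["camera_from_world"])@np.append(p,1);q=np.array(c["camera_matrix"])@q[:3];return q[:2]/q[2]
def crop(img,x,y,w,h,s):return cv2.resize(img[y:y+h,x:x+w,::-1],None,fx=s,fy=s,interpolation=cv2.INTER_CUBIC)
E
python3 - <<'E'
from h import *
t=cv2.imread("pics/top0.png")[:,:,::-1];s=cv2.imread("pics/scene0.png")[:,:,::-1]
a=np.hstack([crop(t,182,204,50,60,5),crop(t,290,194,50,60,5),crop(t,383,194,60,60,5)])
b=np.hstack([crop(s,356,130,50,60,5),crop(s,291,187,50,60,5),crop(s,196,225,60,60,5)])
cv2.imwrite("pics/c1.png",np.vstack([a,b]))
E
```

```text
(no output)
```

View pics/c1.png

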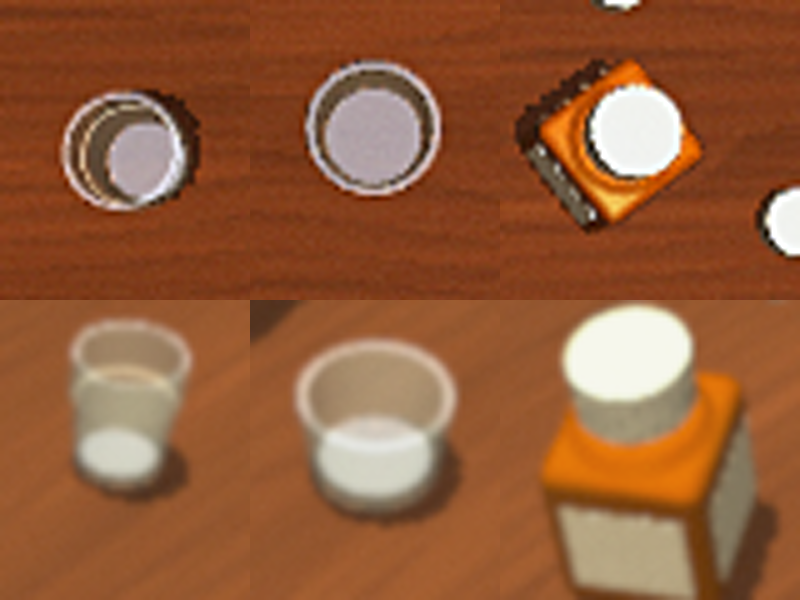

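```bash
python3 - <<'E'
from h import *
for n,z,a,b in(("cup",.07,(206.4,234),(381.9,140.3)),("holder",.046,(314.6,219.3),(316.2,206.4)),("cap",.118,(409.7,220.2),(221.3,235.6))):
    print(n,ray("top",*a,z),ray("scene",*b,z))
M=R.from_rotvec(get_obs()["orientation"]).as_matrix();print(M.round(3),get_obs()["joint_pos"])
for a in [(407,188),(443,238)]: print(ray("top",*a,0.02))
E
```

```text
cup [0.46655848 0.25956657] [0.47106185 0.26312812]
holder [ 0.50475508 -0.01886625] [ 0.51193376 -0.01830871]
cap [ 0.49223631 -0.25681513] [ 0.49791683 -0.25662439]
[[ 0.919  0.394 -0.   ]
 [ 0.394 -0.919  0.002]
 [ 0.    -0.002 -1.   ]] [-1.37610696e+00  1.59009369e-01  1.59812548e+00 -4.78497522e-05
  1.38616477e+00 -2.10135938e-01]
[ 0.59121143 -0.27142492]
[ 0.45401282 -0.36362228]
```

Request:
apply_moves:
  series:
    - [[1.5, -1.8, 0], [0, 0, 0], 9.19]
    - [[2.7, -3.2, 0], [0, 0, 0], 9.19]
    - [[2.7, -3.2, 0], [0, 0, 0], 9.19]
    - [[2.7, -3.2, 0], [0, 0, 0], 9.19]
    - [[2.7, -3.2, 0], [0, 0, 0], 9.19]
    - [[2.7, -3.2, 0], [0, 0, 0], 9.19]
    - [[2.7, -3.2, 0], [0, 0, 0], 9.19]
    - [[2.7, -3.2, 0], [0, 0, 0], 9.19]
    - [[2.7, -3.2, 0], [0, 0, 0], 9.19]
    - [[2.7, -3.2, 0], [0, 0, 0], 9.19]

```text
time: 1.1
tool_pos: [0.343, -0.1439, 0.2143]
orientation: [-3.078, -0.63, -0.0]
wrist_force: [1.7, 0.4, 0.0]
finger_gap: 1.004
finger_force: 0.0
```

Request:
apply_moves:
  series:
    - [[2.7, -3.2, 0], [0, 0, 0], 9.19]
    - [[2.7, -3.2, 0], [0, 0, 0], 9.19]
    - [[2.7, -3.2, 0], [0, 0, 0], 9.19]
    - [[2.7, -3.2, 0], [0, 0, 0], 9.19]
    - [[2.7, -3.2, 0], [0, 0, 0], 9.19]
    - [[2.7, -3.2, 0], [0, 0, 0], 9.19]
    - [[2.7, -3.2, 0], [0, 0, 0], 9.19]
    - [[2.7, -3.2, 0], [0, 0, 0], 9.19]
    - [[2.7, -3.2, 0], [0, 0, 0], 9.19]
    - [[1.5, -1.8, 0], [0, 0, 0], 9.19]

```text
time: 2.1
tool_pos: [0.4595, 0.2399, 0.214]
orientation: [-3.076, -0.635, 0.001]
wrist_force: [-0.2, -0.9, -0.1]
finger_gap: 1.002
finger_force: 0.0
```

Request:
apply_moves:
  series:
    - [[0, 0, 0], [0, 0, 0], 9.19]
    - [[0, 0, 0], [0, 0, 0], 9.19]

```text
time: 2.3
tool_pos: [0.4592, 0.237, 0.214]
orientation: [3.077, 0.633, -0.002]
wrist_force: [-0.0, -0.6, 0.1]
finger_gap: 1.002
finger_force: 0.0
```

```bash
cat >> h.py <<'E'
def to(x,y,z):
    o=get_obs();M=R.from_rotvec(o["orientation"]).as_matrix()
    return (100*M.T@(np.array([x,y,z])-o["tool_pos"])).round(2)
E
python3 - <<'E'
from h import *
o=get_obs();print(o["time"],o["tool_pos"],o["orientation"],o["joint_pos"]);print(to(.469,.261,.046))
a=np.hstack([crop(vision.snapshot("top"),152,174,110,110,3.5),crop(vision.snapshot("scene"),320,80,110,110,3.5)])
cv2.imwrite("pics/a1.png",a)
for n in("top","scene"):print(proj(n,o["tool_pos"]))
E
```

```text
2.3 [0.45922771 0.23703412 0.21403867] [ 3.07665597e+00  6.32836677e-01 -2.22690874e-03] [ 2.42649913e-01  8.40566002e-03  1.75773426e+00 -4.78229335e-04
  1.37689049e+00  1.40781780e+00]
[ 1.87 -1.82 16.8 ]
[202.78530944 231.87571094]
[377.65532993  92.4970833 ]
```

View pics/a1.png

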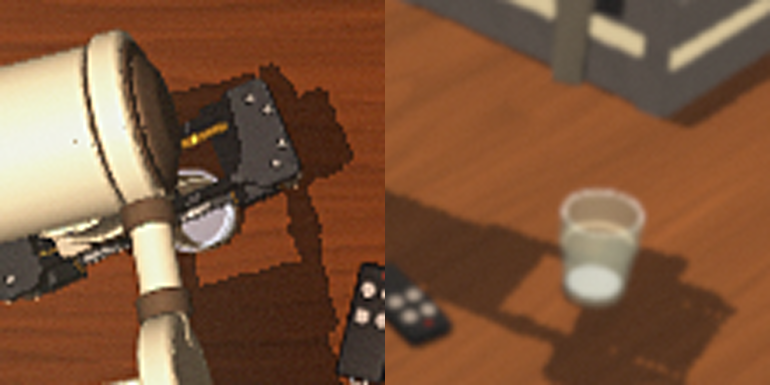

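The crop shows the open hand just short of the cup, with the cup rim at top (208,234) and scene (381,140). That agrees with the first estimate, so I go down to the collar.

Request:
apply_moves:
  series:
    - [[1.9, -1.8, 0], [0, 0, 0], 9.19]
    - [[0, 0, 3], [0, 0, 0], 9.19]
    - [[0, 0, 4], [0, 0, 0], 9.19]
    - [[0, 0, 4], [0, 0, 0], 9.19]
    - [[0, 0, 3], [0, 0, 0], 9.19]
    - [[0, 0, 1.8], [0, 0, 0], 9.19]
    - [[0, 0, 0.8], [0, 0, 0], 9.19]
    - [[0, 0, 0], [0, 0, 0], 9.19]
    - [[0, 0, 0], [0, 0, 0], 7.5]
    - [[0, 0, 0], [0, 0, 0], 7.0]
  grip_force: 15

```text
time: 3.4
tool_pos: [0.4714, 0.2614, 0.0502]
orientation: [-3.077, -0.631, -0.005]
wrist_force: [-0.1, 0.3, 0.3]
finger_gap: 0.847
finger_force: 0.0
```

Request:
apply_moves:
  series:
    - [[0, 0, 0], [0, 0, 0], 6.6]
    - [[0, 0, 0], [0, 0, 0], 6.3]
    - [[0, 0, 0], [0, 0, 0], 6.0]
    - [[0, 0, 0], [0, 0, 0], 5.7]
    - [[0, 0, 0], [0, 0, 0], 5.5]
    - [[0, 0, 0], [0, 0, 0], 5.5]

```text
time: 4.0
tool_pos: [0.4705, 0.2616, 0.0492]
orientation: [-3.077, -0.631, -0.002]
wrist_force: [-1.8, 2.5, 6.3]
finger_gap: 0.656
finger_force: 15.0
```

Request:
apply_moves:
  series:
    - [[0, 0, -1], [0, 0, 0], 5.5]
    - [[0, 0, -2], [0, 0, 0], 5.5]
    - [[0, 0, -3], [0, 0, 0], 5.5]
    - [[0, 0, -3], [0, 0, 0], 5.5]
    - [[0, 0, -1], [0, 0, 0], 5.5]
    - [[0, 0, 0], [0, 0, 0], 5.5]

```text
time: 4.6
tool_pos: [0.471, 0.2613, 0.1499]
orientation: [3.077, 0.631, 0.004]
wrist_force: [-0.3, 0.5, -1.3]
finger_gap: 0.662
finger_force: 15.0
```

```bash
python3 - <<'E'
from h import *
o=get_obs();print(o["tool_pos"],o["wrist_force"],o["finger_gap"]);print(to(.508,-.0185,.13))
E
```

```text
[0.47096687 0.26133339 0.14987012] [-0.29910711  0.52045517 -1.34840791] 0.6621102561064196
[-7.62 27.18  1.98]
```

Request:
apply_moves:
  series:
    - [[-0.4, 1.4, 0], [0, 0, 0], 5.5]
    - [[-0.8, 2.8, 0], [0, 0, 0], 5.5]
    - [[-1.0, 3.6, 0], [0, 0, 0], 5.5]
    - [[-1.0, 3.6, 0], [0, 0, 0], 5.5]
    - [[-1.0, 3.6, 0], [0, 0, 0], 5.5]
    - [[-1.0, 3.6, 0], [0, 0, 0], 5.5]
    - [[-1.0, 3.6, 0], [0, 0, 0], 5.5]
    - [[-0.8, 2.8, 0], [0, 0, 0], 5.5]
    - [[-0.5, 1.6, 0], [0, 0, 0], 5.5]
    - [[-0.1, 0.6, 0], [0, 0, 0], 5.5]

```text
time: 5.6
tool_pos: [0.5058, -0.0208, 0.1465]
orientation: [-3.077, -0.627, 0.006]
wrist_force: [-0.5, 0.7, -0.9]
finger_gap: 0.658
finger_force: 15.0
```

Request:
apply_moves:
  series:
    - [[0, 0, 1.5], [0, 0, 0], 5.5]
    - [[0, 0, 1.5], [0, 0, 0], 5.5]
    - [[0, 0, 0.5], [0, 0, 0], 5.5]
    - [[0, 0, 0], [0, 0, 0], 5.5]
    - [[0, 0, 0], [0, 0, 0], 5.5]

```text
time: 6.1
tool_pos: [0.5073, -0.0185, 0.1137]
orientation: [-3.077, -0.632, 0.0]
wrist_force: [-0.6, -0.1, -1.1]
finger_gap: 0.655
finger_force: 15.0
```

```bash
python3 - <<'E'
from h import *
o=get_obs();print(o["tool_pos"],o["wrist_force"],o["finger_gap"],to(.508,-.0185,.105))
a=np.hstack([crop(vision.snapshot("top"),275,180,80,100,5),crop(vision.snapshot("scene"),276,150,80,100,5)])
cv2.imwrite("pics/a2.png",a)
E
```

```text
[ 0.50733393 -0.01847897  0.11371614] [-0.57346697 -0.06235031 -1.12459084] 0.6554120759116561 [0.06 0.03 0.87]
```

View pics/a2.png

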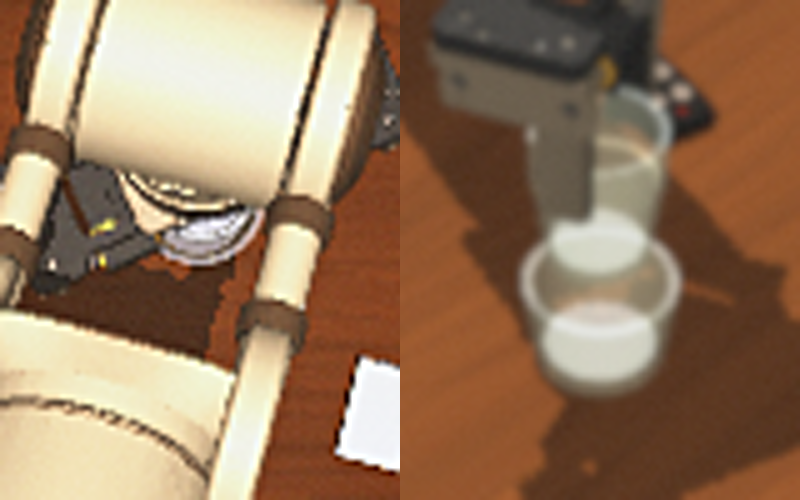

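```bash
python3 - <<'E'
from h import *
for p in [(.508,-.0185,.0647),(.508,-.0185,.07),(.508,-.0185,.046),(.508,-.0185,0),(.508,-.0185,.1347)]:print(p,proj("scene",p),proj("top",p))
E
```

```text
(0.508, -0.0185, 0.0647) [314.98167145 199.4896369 ] [314.44651348 217.25787376]
(0.508, -0.0185, 0.07) [315.00058757 197.73472074] [314.44519284 217.02081737]
(0.508, -0.0185, 0.046) [314.91599547 205.5826326 ] [314.45108977 218.07932297]
(0.508, -0.0185, 0) [314.761188   219.94467642] [314.46182225 220.00581364]
(0.508, -0.0185, 0.1347) [315.24293697 175.25109975] [314.42817067 213.96531943]
```

Scene crop: the cup foot is at (316,199) and the holder rim at (316,206). Both are offset about 1 px from prediction in the same direction, so the cup is centred. Lowering.

Request:
apply_moves:
  series:
    - [[0, 0, 1], [0, 0, 0], 5.5]
    - [[0, 0, 1], [0, 0, 0], 5.5]
    - [[0, 0, 1], [0, 0, 0], 5.5]
    - [[0, 0, 0.8], [0, 0, 0], 5.5]
    - [[0, 0, 0.5], [0, 0, 0], 5.5]
    - [[0, 0, 0.5], [0, 0, 0], 5.5]
    - [[0, 0, 0.3], [0, 0, 0], 5.5]
    - [[0, 0, 0.2], [0, 0, 0], 5.5]
    - [[0, 0, 0], [0, 0, 0], 5.5]
    - [[0, 0, 0], [0, 0, 0], 5.5]

```text
time: 7.2
tool_pos: [0.5075, -0.0187, 0.0608]
orientation: [3.077, 0.632, 0.0]
wrist_force: [-0.6, 0.1, -1.3]
finger_gap: 0.658
finger_force: 15.0
```

Request:
apply_moves:
  series:
    - [[0, 0, 0.2], [0, 0, 0], 5.5]
    - [[0, 0, 0.1], [0, 0, 0], 5.5]
    - [[0, 0, 0.1], [0, 0, 0], 5.5]
    - [[0, 0, 0], [0, 0, 0], 5.5]

```text
time: 7.6
tool_pos: [0.5075, -0.0186, 0.0567]
orientation: [-3.077, -0.631, -0.001]
wrist_force: [0.3, 1.7, 0.3]
finger_gap: 0.659
finger_force: 15.0
```

Request:
apply_moves:
  series:
    - [[0, 0, 0.1], [0, 0, 0], 5.5]
    - [[0, 0, 0.1], [0, 0, 0], 5.5]
    - [[0, 0, 0], [0, 0, 0], 5.5]

```text
time: 7.9
tool_pos: [0.508, -0.0185, 0.0556]
orientation: [-3.077, -0.631, -0.002]
wrist_force: [-1.5, 2.9, 7.7]
finger_gap: 0.654
finger_force: 15.0
```

The force rises at z = 0.0556, which is the height expected with the cup home. Releasing.

Request:
apply_moves:
  series:
    - [[0, 0, -0.1], [0, 0, 0], 5.5]
    - [[0, 0, 0], [0, 0, 0], 6.3]
    - [[0, 0, 0], [0, 0, 0], 6.6]
    - [[0, 0, 0], [0, 0, 0], 7.2]
    - [[0, 0, 0], [0, 0, 0], 8.2]
    - [[0, 0, 0], [0, 0, 0], 9.19]
    - [[0, 0, 0], [0, 0, 0], 9.19]
    - [[0, 0, 0], [0, 0, 0], 9.19]

```text
time: 8.7
tool_pos: [0.5073, -0.0187, 0.0556]
orientation: [-3.077, -0.632, 0.0]
wrist_force: [0.3, 0.2, 0.1]
finger_gap: 1.0
finger_force: 0.0
```

Request:
apply_moves:
  series:
    - [[0, 0, -1], [0, 0, 0], 9.19]
    - [[0, 0, -2], [0, 0, 0], 9.19]
    - [[0, 0, -3], [0, 0, 0], 9.19]
    - [[0, 0, -4], [0, 0, 0], 9.19]
    - [[0, 0, -3], [0, 0, 0], 9.19]
    - [[0, 0, -1], [0, 0, 0], 9.19]
    - [[0, 0, 0], [0, 0, 0], 9.19]

```text
time: 9.4
tool_pos: [0.5084, -0.019, 0.1973]
orientation: [3.076, 0.631, 0.005]
wrist_force: [0.3, -0.0, -0.4]
finger_gap: 1.0
finger_force: 0.0
```

```bash
python3 - <<'E'
from h import *
o=get_obs();print(o["tool_pos"],o["joint_pos"],to(.495,-.2567,.195))
E
```

```text
[ 0.50836069 -0.01896785  0.19729576] [-2.75225858e-01 -3.85691205e-03  1.80368508e+00  1.02022786e-06
  1.33810708e+00  8.90702840e-01] [-10.59  21.32   0.25]
```

Request:
apply_moves:
  series:
    - [[-0.8, 1.6, 0], [0, 0, 0], 9.19]
    - [[-1.4, 2.8, 0], [0, 0, 0], 9.19]
    - [[-1.7, 3.4, 0], [0, 0, 0], 9.19]
    - [[-1.7, 3.4, 0], [0, 0, 0], 9.19]
    - [[-1.7, 3.4, 0], [0, 0, 0], 9.19]
    - [[-1.5, 3.0, 0], [0, 0, 0], 9.19]
    - [[-1.1, 2.3, 0], [0, 0, 0], 9.19]
    - [[-0.7, 1.4, 0], [0, 0, 0], 9.19]
    - [[0, 0, 0], [0, 0, 0], 9.19]
    - [[0, 0, 0], [0, 0, 0], 9.19]

```text
time: 10.4
tool_pos: [0.4935, -0.2551, 0.1945]
orientation: [-3.075, -0.631, 0.002]
wrist_force: [-0.0, -0.5, 0.1]
finger_gap: 0.997
finger_force: 0.0
```

```bash
python3 - <<'E'
from h import *
o=get_obs();print(o["tool_pos"],to(.495,-.2567,.093))
t=vision.snapshot("top");s=vision.snapshot("scene")
a=np.hstack([crop(t,360,170,100,100,4),crop(s,180,170,100,100,4)])
b=np.hstack([crop(t,265,180,100,50,4),crop(s,266,175,100,50,4)])
cv2.imwrite("pics/a3.png",np.vstack([a,b]))
E
```

```text
[ 0.49345625 -0.25512225  0.19450184] [ 0.09  0.23 10.15]
```

View pics/a3.png

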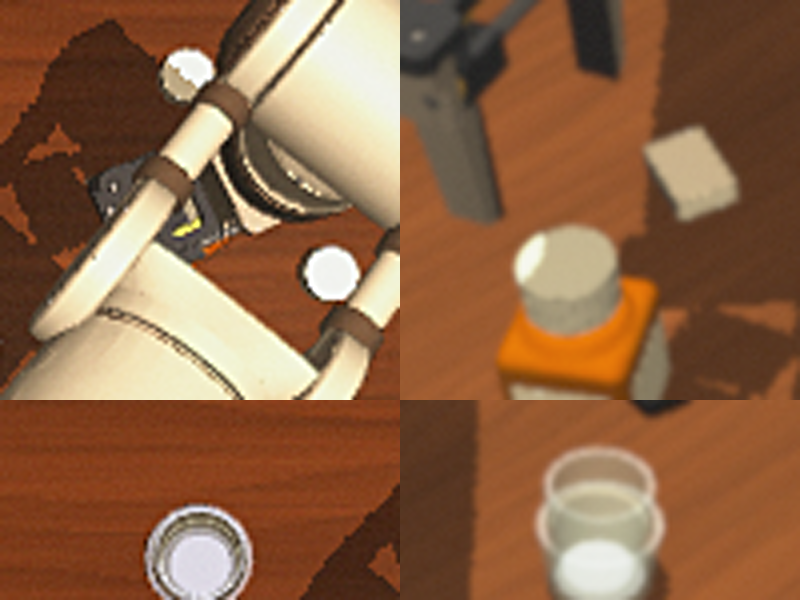

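Cup sits upright inside the holder (top (315,219), scene rims concentric at about (316,196) and (316,206)). The cap is at scene (221.5,236), unmoved, with the fingers on either side above it. Going down.

Request:
apply_moves:
  series:
    - [[0.1, 0.2, 1.5], [0, 0, 0], 9.19]
    - [[0, 0, 2.5], [0, 0, 0], 9.19]
    - [[0, 0, 2.5], [0, 0, 0], 9.19]
    - [[0, 0, 2], [0, 0, 0], 8.5]
    - [[0, 0, 1.1], [0, 0, 0], 7.5]
    - [[0, 0, 0.5], [0, 0, 0], 6.5]
    - [[0, 0, 0], [0, 0, 0], 5.6]
    - [[0, 0, 0], [0, 0, 0], 5.4]
    - [[0, 0, 0], [0, 0, 0], 5.2]
    - [[0, 0, 0], [0, 0, 0], 5.2]
  grip_force: 8

```text
time: 11.5
tool_pos: [0.496, -0.2581, 0.0955]
orientation: [3.076, 0.631, 0.002]
wrist_force: [0.1, -0.7, -0.4]
finger_gap: 0.565
finger_force: 0.0
```

Request:
apply_moves:
  series:
    - [[0, 0, 0], [0, 0, 0], 5.0]
    - [[0, 0, 0], [0, 0, 0], 4.8]
    - [[0, 0, 0], [0, 0, 0], 4.8]

```text
time: 11.8
tool_pos: [0.4955, -0.2576, 0.0947]
orientation: [-3.077, -0.631, -0.0]
wrist_force: [-0.3, 0.4, 0.4]
finger_gap: 0.525
finger_force: 0.3
```

Request:
apply_moves:
  series:
    - [[0, 0, 0], [0, 0, 0], 4.6]
    - [[0, 0, 0], [0, 0, 0], 4.3]
    - [[0, 0, 0], [0, 0, 0], 4.0]
    - [[0, 0, 0], [0, 0, 0], 4.0]
    - [[0, 0, 0], [0, 0, 0], 4.0]
  grip_force: 45

```text
time: 12.3
tool_pos: [0.4955, -0.2574, 0.0946]
orientation: [-3.077, -0.632, -0.0]
wrist_force: [-0.9, 4.7, 2.2]
finger_gap: 0.491
finger_force: 45.0
```

Request:
apply_moves:
  series:
    - [[0, 0, 0.1], [0, 0, 0], 4.0]
    - [[0, 0, 0.1], [0, 0, 0], 4.0]
    - [[0, 0, 0.1], [0, 0, 0], 4.0]
    - [[0, 0, 0.1], [0, 0, 0], 4.0]
    - [[0, 0, 0], [0, 0, 0], 4.0]

```text
time: 12.8
tool_pos: [0.4959, -0.258, 0.0914]
orientation: [3.077, 0.631, 0.001]
wrist_force: [-2.8, 2.7, 7.5]
finger_gap: 0.49
finger_force: 45.0
```

Request:
apply_moves:
  series:
    - [[0, 0, 0.1], [0, 0, 0], 4.0]
    - [[0, 0, 0.1], [0, 0, 0], 4.0]
    - [[0, 0, 0], [0, 0, 0], 4.0]

```text
time: 13.1
tool_pos: [0.496, -0.2581, 0.0897]
orientation: [3.076, 0.631, 0.001]
wrist_force: [-1.8, 4.2, 9.2]
finger_gap: 0.495
finger_force: 45.0
```

Request:
apply_moves:
  series:
    - [[0, 0, 0.1], [0, 0, -0.05], 4.0]
    - [[0, 0, 0], [0, 0, -0.1], 4.0]
    - [[0, 0, 0], [0, 0, -0.1], 4.0]
    - [[0, 0, 0], [0, 0, -0.1], 4.0]
    - [[0, 0, 0], [0, 0, -0.1], 4.0]
    - [[0, 0, 0], [0, 0, -0.1], 4.0]
    - [[0, 0, 0], [0, 0, -0.1], 4.0]

```text
time: 13.8
tool_pos: [0.4967, -0.2582, 0.0894]
orientation: [2.71, 1.585, 0.002]
wrist_force: [-1.6, 4.6, 11.9]
finger_gap: 0.491
finger_force: 45.0
```

```bash
python3 - <<'E'
from h import *
o=get_obs();print(o["tool_pos"],o["wrist_force"],o["torque"],o["joint_pos"][5])
cv2.imwrite("pics/a4.png",crop(vision.snapshot("scene"),180,190,80,100,6))
E
```

```text
[ 0.49665771 -0.25822095  0.08944665] [-1.57674899  4.60576848 11.90296994] [ 0.88293162  0.29532086 -0.12914104] -0.18384621059487902
```

View pics/a4.png

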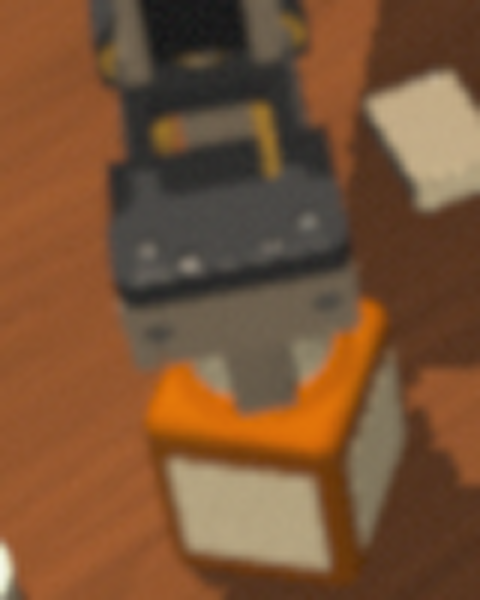

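The bottle front face (scene about (221,276)) still faces as before, so the cap is turning on its own. I continue to about 82°.

Request:
apply_moves:
  series:
    - [[0, 0, 0], [0, 0, -0.1], 4.0]
    - [[0, 0, 0], [0, 0, -0.1], 4.0]
    - [[0, 0, 0], [0, 0, -0.1], 4.0]
    - [[0, 0, 0], [0, 0, -0.1], 4.0]
    - [[0, 0, 0], [0, 0, -0.1], 4.0]
    - [[0, 0, 0], [0, 0, -0.1], 4.0]
    - [[0, 0, 0], [0, 0, -0.1], 4.0]
    - [[0, 0, 0], [0, 0, -0.08], 4.0]
    - [[0, 0, 0], [0, 0, 0], 4.0]

```text
time: 14.75
tool_pos: [0.4971, -0.2586, 0.0895]
orientation: [1.905, 2.493, 0.001]
wrist_force: [0.4, 3.9, 9.9]
finger_gap: 0.494
finger_force: 45.0
```

Request:
apply_moves:
  series:
    - [[0, 0, -0.3], [0, 0, 0], 4.0]
    - [[0, 0, -0.3], [0, 0, 0], 4.0]
    - [[0, 0, -0.3], [0, 0, 0], 4.0]
    - [[0, 0, 0], [0, 0, 0], 4.0]

```text
time: 15.15
tool_pos: [0.4955, -0.2583, 0.0967]
orientation: [1.909, 2.494, -0.001]
wrist_force: [0.1, -1.3, -1.0]
finger_gap: 0.492
finger_force: 45.0
```

Request:
apply_moves:
  series:
    - [[0, 0, -0.4], [0, 0, 0], 4.0]
    - [[0, 0, -0.6], [0, 0, 0], 4.0]
    - [[0, 0, -0.8], [0, 0, 0], 4.0]
    - [[0, 0, -1], [0, 0, 0], 4.0]
    - [[0, 0, -1], [0, 0, 0], 4.0]
    - [[0, 0, -1], [0, 0, 0], 4.0]
    - [[0, 0, -0.7], [0, 0, 0], 4.0]
    - [[0, 0, -0.3], [0, 0, 0], 4.0]
    - [[0, 0, 0], [0, 0, 0], 4.0]
    - [[0, 0, 0], [0, 0, 0], 4.0]

```text
time: 16.15
tool_pos: [0.4953, -0.2575, 0.1542]
orientation: [-1.909, -2.494, -0.0]
wrist_force: [0.3, 0.6, 0.3]
finger_gap: 0.491
finger_force: 45.0
```

```bash
python3 - <<'E'
from h import *
o=get_obs();print(o["tool_pos"],o["wrist_force"],o["orientation"],to(.4955,-.2574,.1546))
cv2.imwrite("pics/a5.png",np.hstack([crop(vision.snapshot("scene"),160,150,180,160,2.2),crop(vision.snapshot("top"),280,150,180,160,2.2)]))
E
```

```text
[ 0.49527157 -0.25745781  0.1541983 ] [0.26696148 0.59595462 0.30159639] [-1.90929013e+00 -2.49389834e+00 -3.05597951e-05] [-0.    0.02 -0.04]
```

View pics/a5.png

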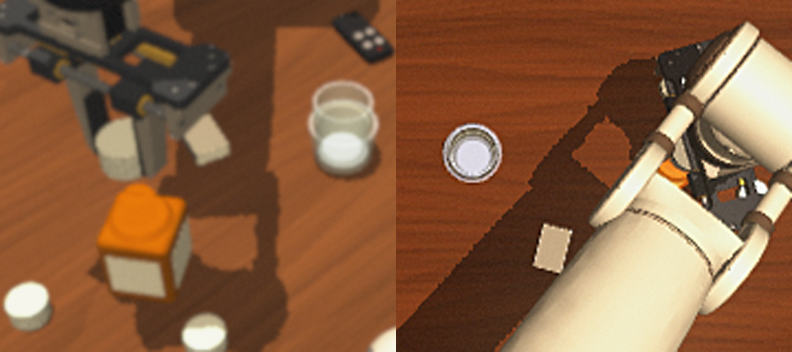

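The cap is held level at scene (217,218). The open bottle stands beneath it at scene (223,260), and the cup is still seated in the holder. Handing in.

```bash
python3 -c "
from workcell import bot;print(bot.finish_job())"
```

```text
the job is handed in; nothing more can be done
None
```

The job is handed in at about 16 s of the 50 s allowed: the cup stands released inside the holder, and the opened cap is held level about 6 cm above where it sat, over the standing bottle.

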